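# Preset the air regulator and lock it

## Robot

A 7-joint arm with a two-finger parallel gripper is mounted at the origin on the work surface. World frame = base frame: x ahead of the robot, y to its left, z up, the work surface at z = 0. Lengths are in m, angles in rad, forces in N, time in s.
With the tool pointing down it reaches from about 0.4 to 0.875 m from the base axis. Payload 4.4 kg.
Tool frame: the origin (TCP) lies midway between the tips of the shut fingers; the grasp point (between the pads) lies 19 mm behind it; x points along the fingers, z is the direction in which the jaws open and shut, and the axes are right-handed (so a half turn about x gives the same grasp; the last joint's range is limited). The gripper opens to 85 mm and grips with 20 to 120 N. Pads are 22 mm wide; open, the fingers measure 114 mm over their backs; the gripper's body (76 mm by 85 mm) begins 54 mm behind the grasp point. The pads swing forward as they close: fully open they stand 13 mm farther back than shut.
Start: joints at [-1.403, 0.628, 0.038, 1.517, -0.027, 0.996, -0.02], TCP at [0.151, 0.632, 0.231] pointing down, gripper open.
Joint ranges: [-3.06, 3.06], [-0.37, 2.12], [-1.25, 1.32], [0.18, 2.47], [-1.1, 4.24], [0.23, 1.98], [-2.94, 2.94]. Speed limits (rad/s): [2.57, 2.57, 3.14, 3.14, 3.14, 3.14, 3.14].

## Interface

Orientations are given as a unit quaternion [w, x, y, z].
In Python, from bench import monitor, viewer, workorder, models gives the robot as it stands. The module is installed in compiled form; this text tells all that it offers.
- The arm moves only by the tool carry_out, never from a script. Its argument "series" is a list of rows, each a list of 3 entries, a list of its own where there are three numbers: the gripper command: -1 is shut, 1 is fully open, values between are in proportion, then the shift along the tool's x, y, z in m, then the turn about the tool's x in rad. In form: [[claw, [x, y, z], spin], ...]. A call has exactly 10 rows; each row is the pose to reach, as a shift and turn from the pose commanded when the call began, along the tool's axes at that moment; what a row does not reach only later rows make up. A row lasts 1/10 s, in which the tool goes at most 50 mm and 8.59 degrees, less where a joint would pass 70% of its speed; a pose out of reach is approached as far as the arm can. A call with a gripper value outside its range is refused whole. The fingers move at their own pace and stop on an object; the grip force is fixed at half the most. Time passes only in rows, so rows that repeat a pose let the fingers close, or fill a call up. It gives the time, the measured TCP pose, the force and the opening at its end, in the units of the state.
- monitor.get_state(): the state, without advancing time (a new reading comes with each control period).
- viewer.camera(name): name is "scene" or "side" or "wrist"; returns (picture, depth): 384x512x3 uint8, red, green, blue; 384x512 float32, m along the optical axis (not along the pixel's ray), 0 where there is no reading.
- viewer.camera_info(name): a dict with "fx", "fy", "cx", "cy" (pixels), "distortion" ([k1, k2, p1, p2, k3] as OpenCV has them; the pictures are not rectified), "world_from_camera" (4x4, takes a point from camera to world coordinates). Camera axes: x right, y up, looking along -z (the intrinsics and any distortion apply to the point x, -y, -z); pixel columns grow to the right and rows downward; lengths in m; the calibration is good to about 2 mm. A picture is of the moment at which its call begins: read the wrist's pose just before it. camera_info takes no time and is no camera call; for the wrist camera it gives the pose at the moment of the call.
- workorder.hand_in(): hands the job in, once; it reports no verdict.
Trained networks look in the newest picture that a camera, given by its name, has taken for a name from the list of things; names that differ only in an ending like _2 or _b are one class to them, and where a whole thing is asked for, a point or a joint stands for the part that bears it (a point fixed in the world has none). Each returns a list of dicts, best first, with "confidence" (0 to 1); they miss things now and then, are a little off and sometimes report something else, mostly with a low value. They report only what shows in the picture. A call takes as long as a camera call.
- models.regions_of(camera, query): "pixels" (384x512 bool, what is visible of it) and "extent" ([centre column, centre row, width, height] in pixels, round what is visible of it).
The state is a dict: "time": time; "joint_positions": joint angles; "qd": joint speeds; "effort": joint torques, N m; "ee_pos": TCP position; "eef_rot": TCP orientation; "force": force on the tool from outside, world axes, zero at the start; "ft_torque": the same for the moment, N m; "finger_gap": finger opening in m.
Only numpy, scipy, OpenCV 4.12 (cv2) and the standard library are available. Lean on these libraries where they do the work, as an engineer would, in place of code of your own. Each camera call takes 0.05 s, during which the arm holds its last target.

## Task

Preset the air regulator on the stand: turn its knob clockwise until the white line on the knob points at the raised set mark on the dial plate. Then slide the lock fully home over the toothed skirt of the knob so that the setting cannot shift, let go, and leave the loose things on the bench where they are.

Things in the scene. Friction and masses are not known exactly. Their poses are not given: they have to be found in the camera images.
- stand: Air regulator beside a filter, on a bracket and foot plate bolted to the bench. Origin: on the bench top under the knob's vertical axis; z up. +x points from the axis to the lock, filter (top at height 179 mm) to -y, set mark to +y. Black dial plate 116 mm across, top at 194 mm; a 40 mm wide lock guide arm reaches to x = 128 mm, its rails' tops at 200 mm. No air is connected.
- set_mark (a point): Top of the raised set mark, a white ridge 18 mm long (radial), 6 mm wide, 6 mm high on the dial plate: the only raised one, the other graduations are thin flat lines. 48 mm from the knob's axis, in the stand's +y direction, height 200 mm.
- knob_top (a point): Centre of the knob's top face, on its axis, height 245 mm. Black round fluted grip 50 mm across and 40 mm tall (heights 205 to 245 mm) over a skirt 74 mm across with 12 round teeth (heights 195 to 205 mm). A white index line on a 3 mm raised rib runs from the top's centre to one side, then down the grip and over the skirt. Axes turn with the knob: the line lies to this frame's +y.
- knob (a joint): Knob angle, rad: 0 when the white line points at the set mark, negative before it, grows clockwise seen from above. Range -2.9 to 1.3; starts 0.6 to 1.9 short. Light friction (0.03 N m), no spring. The lock's tooth fits between the skirt teeth (30 degrees apart); at 0 a gap lies exactly before it. Within about 8 degrees it draws the knob into line; farther off a tooth may block it.
- lock_tab (a point): Centre of the top of the lock's thumb tab, height 235 mm: an upright black block 20 mm along the slide, 18 mm wide across it, standing 26 mm above the steel slide (28 mm wide, top at 209 mm). On the stand's +x side, 94 mm from the knob's axis when the lock is drawn back, 70 mm when home. Axes as the stand's.
- lock (a joint): Travel of the lock along the stand's -x, towards the knob, m: 0 drawn back (starts 0 to 0.004), 0.024 fully home at its stop, its steel nose over the knob's skirt and its tooth between two skirt teeth. About 2.5 N friction, no spring; the tooth meets the skirt from about 0.018 and may then need up to 15 N (overshoot by 2 to 5 mm) if the knob is off line.
- spanner: Loose open-ended spanner 170 mm long lying on the bench (bystander).
- bottle: Loose translucent bottle, 64 mm diameter, 190 mm tall, standing (bystander).
- vblock: Loose steel V-block 70 x 45 x 42 mm (bystander).
- coupling: Loose brass coupling 29 mm diameter, 52 mm tall, standing (bystander).

How it is judged:
By the outcome, as a careful person would: the job done as asked, in the order asked, and still so for the second after the job is handed in, with the robot touching nothing.
It also fails if it takes over 54 s, if anything falls off the work surface, if the arm or the gripper's body presses on something with over 40 N, if the wrist force passes 120 N, or if a joint passes its speed limit or range.

## Working session

There is one attempt and no reset: what is moved stays moved. The work goes in short steps, Python scripts to look and compute and a tool call to move; the robot and the scene stay as the last step left them, time stands still between calls to the robot, and variables do not carry over. Pictures are saved under pics/ and viewed, and the job is handed in when it is done.

Besides the shell and the picture viewer there is one more tool, called after "Emit:" in YAML: its name, and indented under it one key for each argument. carry_out: Moves the arm, as the interface text tells. Its arguments: {"type":"object","properties":{"series":{"type":"array"}},"required":["series"]}

```bash
mkdir -p pics; ls; cat > h.py <<'E'
import numpy as np, cv2
from bench import monitor, viewer, workorder, models
def snap(name,fn):
    info=viewer.camera_info(name); im,d=viewer.camera(name)
    cv2.imwrite('pics/'+fn,im[:,:,::-1]); np.savez('pics/'+fn[:-4]+'.npz',im=im,d=d,T=info['world_from_camera'],K=[info[k] for k in('fx','fy','cx','cy')],D=info['distortion'])
    return im,d,info
def px2w(info,u,v,z):
    K=np.array([[info['fx'],0,info['cx']],[0,info['fy'],info['cy']],[0,0,1.]])
    p=cv2.undistortPoints(np.array([[[u,v]]],float),K,np.array(info['distortion'],float))[0,0]
    c=np.array([p[0],-p[1],-1.])*z; T=np.array(info['world_from_camera'])
    return T[:3,:3]@c+T[:3,3]
def cloud(info,d,mask):
    v,u=np.nonzero(mask&(d>0))
    K=np.array([[info['fx'],0,info['cx']],[0,info['fy'],info['cy']],[0,0,1.]])
    p=cv2.undistortPoints(np.stack([u,v],1).astype(float)[:,None],K,np.array(info['distortion'],float))[:,0]
    z=d[v,u]; c=np.stack([p[:,0]*z,-p[:,1]*z,-z],1); T=np.array(info['world_from_camera'])
    return c@T[:3,:3].T+T[:3,3],u,v
def onplane(info,u,v,h):
    a=px2w(info,u,v,1.); o=np.array(info['world_from_camera'])[:3,3]
    return o+(a-o)*(h-o[2])/(a[2]-o[2])
def w2px(info,P):
    T=np.array(info['world_from_camera']); c=(np.atleast_2d(P)-T[:3,3])@T[:3,:3]
    K=np.array([[info['fx'],0,info['cx']],[0,info['fy'],info['cy']],[0,0,1.]])
    c=c*[1,-1,-1]
    return cv2.projectPoints(c,np.zeros(3),np.zeros(3),K,np.array(info['distortion'],float))[0][:,0]
E
python3 - <<'E'
from h import *
print(monitor.get_state())
for n in('scene','side','wrist'):
    im,d,i=snap(n,n+'0.png'); print(n,np.round(i['world_from_camera'],3).tolist())
    for q in ('stand','knob','lock','knob_top','lock_tab','set_mark','spanner','bottle','vblock','coupling'):
        try:
            r=models.regions_of(n,q)
        except Exception as e: print(q,e); continue
        for x in r[:2]:
            m=x['pixels']; P,_,_=cloud(i,d,m)
            print(q,round(x['confidence'],2),np.round(x['extent']),m.sum(),np.round(np.median(P,0),3) if len(P) else None, np.round(P.max(0),3) if len(P) else None)
E
```

```text
pics
{'time': 0.0, 'joint_positions': array([-1.40279498,  0.62936567,  0.03842253,  1.51835956, -0.02698782,
        0.99631153, -0.0199733 ]), 'qd': array([-2.10988821e-03, -1.02688631e-03,  8.13708211e-04,  9.50645148e-04,
        1.38181073e-03, -6.90077126e-05, -1.71509104e-03]), 'effort': array([ 3.08803474e-04, -5.63418674e+01,  1.22607194e+00, -1.93452984e+01,
        1.09133471e-02,  1.06163824e-02, -2.03466023e-06]), 'ee_pos': array([0.15040901, 0.63171332, 0.23037878]), 'eef_rot': array([ 0.55436473, -0.43871275,  0.55542268,  0.43785446]), 'force': array([-0.30133411,  0.67335053, -0.4277903 ]), 'ft_torque': array([-0.04795424, -0.00873961,  0.00785736]), 'finger_gap': 0.0854101132315334}
scene [[0.785, -0.452, 0.424, 1.048], [0.619, 0.578, -0.531, -0.697], [-0.005, 0.68, 0.734, 1.116], [0.0, 0.0, 0.0, 1.0]]
stand 0.56 [262. 202.  91. 102.] 5570 [0.488 0.024 0.11 ] [0.609 0.186 0.249]
knob 0.57 [273. 162.  24.  28.] 537 [0.494 0.069 0.223] [0.522 0.331 0.249]
knob 0.35 [203. 346.  13.  19.] 156 [ 0.623 -0.382  0.039] [ 0.631 -0.353  0.057]
lock 0.74 [286. 186.  19.  19.] 
[... 1262 characters left out ...]
495 0.391 0.011]
lock_tab 0.51 [267. 152.  21.  18.] 242 [0.555 0.038 0.21 ] [0.816 0.379 0.236]
set_mark 0.79 [246. 205.  79. 133.] 6977 [0.448 0.01  0.113] [0.659 0.34  0.249]
spanner 0.75 [175. 188.  54.  11.] 260 [0.413 0.333 0.007] [0.483 0.39  0.011]
bottle 0.8 [207. 144.  21.  59.] 840 [0.55  0.357 0.099] [0.737 0.727 0.196]
vblock 0.65 [358. 364.  49.  40.] 1535 [ 0.431 -0.383  0.029] [ 0.477 -0.343  0.044]
coupling 0.66 [416. 308.  18.  26.] 331 [ 0.608 -0.38   0.037] [ 0.668 -0.363  0.054]
wrist [[0.233, -0.924, -0.304, 0.072], [0.972, 0.222, 0.072, 0.651], [0.001, -0.313, 0.95, 0.374], [0.0, 0.0, 0.0, 1.0]]
knob 0.18 [ 98. 379.  10.  10.] 41 [0.448 0.304 0.007] [0.456 0.309 0.008]
```

```bash
python3 - <<'E'
import cv2,numpy as np
a=cv2.imread('pics/scene0.png')[110:260,200:370]; b=cv2.imread('pics/side0.png')[110:260,160:330]
o=np.hstack([cv2.resize(x,None,fx=2.35,fy=2.35*1,interpolation=cv2.INTER_CUBIC) for x in(a,b)])
cv2.imwrite('pics/c0.png',o); print(o.shape)
E
```

```text
(352, 800, 3)
```

View pics/c0.png

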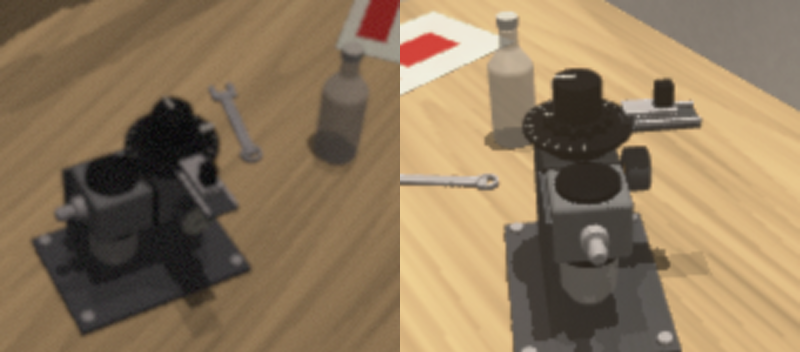

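View pics/scene0.png

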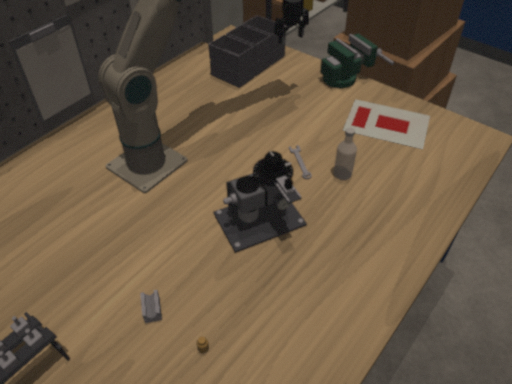

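Both views show the stand: knob at about (273,160) in scene and (238,150) in side, lock tab to its right. Next I fit the knob and tab tops from depth.

```bash
cat > m.py <<'E'
from h import *
import sys
def load(f):
    z=np.load('pics/'+f+'.npz'); K=z['K']; return z['im'],z['d'],dict(fx=K[0],fy=K[1],cx=K[2],cy=K[3],distortion=z['D'],world_from_camera=z['T'])
E
python3 - <<'E'
from m import *
for f in('scene0','side0'):
    im,d,i=load(f)
    P,u,v=cloud(i,d,np.ones(d.shape,bool))
    near=(abs(P[:,0]-.5)<.15)&(abs(P[:,1]-.05)<.15)
    for lo,hi in((.238,.252),(.226,.2375),(.190,.198),(.172,.185)):
        s=near&(P[:,2]>lo)&(P[:,2]<hi); Q=P[s]
        if s.sum()>3:
            c,r=cv2.minEnclosingCircle(Q[:,:2].astype(np.float32)); print(f,lo,s.sum(),'mean',Q.mean(0).round(4),'circ',np.round(c,4),round(r,4))
E
```

```text
scene0 0.238 192 mean [0.4869 0.0778 0.2427] circ [0.4865 0.079 ] 0.0263
scene0 0.226 103 mean [0.5267 0.0542 0.2316] circ [0.5208 0.0487] 0.0586
scene0 0.19 559 mean [0.5149 0.0583 0.1931] circ [0.5185 0.0629] 0.0938
scene0 0.172 306 mean [0.4541 0.0058 0.1763] circ [0.5049 0.004 ] 0.0899
side0 0.238 207 mean [0.4802 0.0766 0.2443] circ [0.4826 0.0792] 0.0255
side0 0.226 147 mean [0.5039 0.0558 0.2319] circ [0.514  0.0603] 0.0618
side0 0.19 675 mean [0.49   0.0588 0.194 ] circ [0.5151 0.0663] 0.0929
side0 0.172 397 mean [0.445  0.0056 0.1778] circ [0.4519 0.0188] 0.0439
```

```bash
cat >> h.py <<'E'
from scipy.spatial.transform import Rotation as Rn
def R_of(s):
    w,x,y,z=s['eef_rot']; return Rn.from_quat([x,y,z,w]).as_matrix()
def shift(s,target): return R_of(s).T@(np.array(target)-s['ee_pos'])
E
python3 - <<'E'
from h import *
s=monitor.get_state(); R=R_of(s); print(R.round(3)); T=np.array(viewer.camera_info('wrist')['world_from_camera']); print('cam in tool',(R.T@(T[:3,3]-s['ee_pos'])).round(3)); print((R.T@T[:3,:3]).round(3))
E
```

```text
[[-0.    -0.973  0.232]
 [-0.     0.232  0.973]
 [-1.     0.    -0.   ]]
cam in tool [-0.143  0.081 -0.   ]
[[-0.001  0.313 -0.95 ]
 [-0.001  0.95   0.313]
 [ 1.     0.002 -0.   ]]
```

Emit:
carry_out:
  series:
    - [1,[-0.05,0,0],0]
    - [1,[-0.09,-0.03,-0.03],0]
    - [1,[-0.12,-0.06,-0.06],0]
    - [1,[-0.15,-0.09,-0.09],0]
    - [1,[-0.15,-0.12,-0.12],0]
    - [1,[-0.15,-0.155,-0.153],0]
    - [1,[-0.15,-0.19,-0.188],0]
    - [1,[-0.15,-0.225,-0.223],0]
    - [1,[-0.15,-0.26,-0.257],0]
    - [1,[-0.15,-0.295,-0.292],0]

```text
time: 2.65
ee_pos: [0.3706, 0.2782, 0.3817]
eef_rot: [0.555, -0.438, 0.554, 0.438]
force: [0.2, 1.0, 0.6]
finger_gap: 0.0855
```

Emit:
carry_out:
  series:
    - [1,[0,-0.034,-0.034],0]
    - [1,[0,-0.068,-0.068],0]
    - [1,[0,-0.102,-0.102],0]
    - [1,[0,-0.136,-0.136],0]
    - [1,[0,-0.17,-0.17],0]
    - [1,[0,-0.176,-0.174],0]
    - [1,[0,-0.176,-0.174],0]
    - [1,[0,-0.176,-0.174],0]
    - [1,[0,-0.176,-0.174],0]
    - [1,[0,-0.176,-0.174],0]

```text
time: 3.65
ee_pos: [0.5002, 0.0715, 0.3814]
eef_rot: [0.554, -0.439, 0.554, 0.439]
force: [1.1, -0.4, 0.7]
finger_gap: 0.0855
```

```bash
python3 - <<'E'
from h import *
s=monitor.get_state(); print(s['time'],s['ee_pos'],s['joint_positions'].round(2),R_of(s).round(3).tolist())
im,d,i=snap('wrist','w1.png')
for q in ('knob','lock','knob_top','lock_tab','set_mark'):
        r=models.regions_of('wrist',q)
        for x in r[:2]:
            m=x['pixels']; P,_,_=cloud(i,d,m)
            print(q,round(x['confidence'],2),np.round(x['extent']),m.sum(),np.round(np.median(P,0),3) if len(P) else None, np.round(P.max(0),3) if len(P) else None)
E
```

```text
3.65 [0.50020735 0.07147311 0.38136642] [-0.44  0.28  0.33  1.69 -0.1   1.19  1.25] [[-0.0, -0.973, 0.229], [0.001, 0.229, 0.973], [-1.0, 0.0, 0.001]]
knob 0.96 [260. 150.  71.  68.] 3176 [0.476 0.082 0.245] [0.523 0.119 0.25 ]
lock 0.59 [244. 218.  38.  54.] 1162 [0.552 0.047 0.21 ] [0.593 0.07  0.237]
knob_top 0.87 [260. 151.  68.  65.] 3162 [0.476 0.082 0.245] [0.521 0.117 0.25 ]
lock_tab 0.94 [244. 219.  26.  54.] 1177 [0.552 0.047 0.21 ] [0.595 0.07  0.237]
lock_tab 0.45 [257. 151.  66.  65.] 3179 [0.476 0.082 0.245] [0.52  0.116 0.25 ]
set_mark 0.61 [226. 154. 176. 200.] 18599 [0.457 0.053 0.194] [0.691 0.186 0.25 ]
set_mark 0.25 [246. 219.  31.  58.] 1154 [0.552 0.047 0.21 ] [0.58  0.069 0.237]
```

View pics/w1.png

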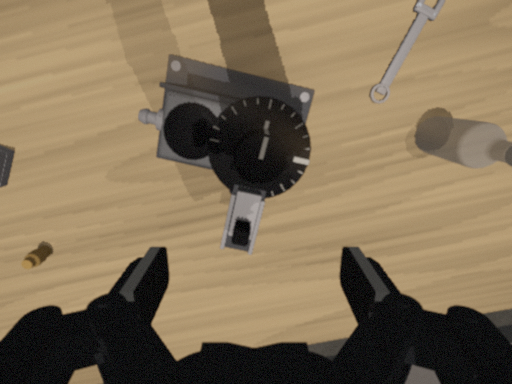

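Wrist view: knob around (260,150) with its line pointing up to (267,122), set mark at (300,160), and lock tab at (241,232). Now the precise measurement.

```bash
cat >> m.py <<'E'
def meas(f,k0=(0.483,0.08),show=None):
    im,d,i=load(f); P,u,v=cloud(i,d,np.ones(d.shape,bool)); g=im[v,u].astype(float)
    near=np.hypot(P[:,0]-k0[0],P[:,1]-k0[1])<.04
    s=near&(P[:,2]>.238)&(P[:,2]<.254); c,r=cv2.minEnclosingCircle(P[s][:,:2].astype(np.float32)); print('knob circ',np.round(c,4),round(r,4),'mean',P[s].mean(0).round(4))
    near2=np.hypot(P[:,0]-k0[0],P[:,1]-k0[1])<.14
    s=near2&~(np.hypot(P[:,0]-k0[0],P[:,1]-k0[1])<.045)&(P[:,2]>.228)&(P[:,2]<.242); 
    if s.sum()>5:
        Q=P[s]; print('tab',s.sum(),Q.mean(0).round(4),cv2.minAreaRect((Q[:,:2]*1000).astype(np.float32)))
    br=g.min(1)
    K=np.hypot(P[:,0]-k0[0],P[:,1]-k0[1])
    # set mark: bright, on plane .2
    D=np.array([onplane(i,a,b,.200) for a,b in zip(u[near2],v[near2])]); 
    B=br[near2]; rr=np.hypot(*(D[:,:2]-k0).T)
    m=(B>110)&(rr>.036)&(rr<.062)&(P[near2][:,2]<.215)&(P[near2][:,2]>.15)
    mask=np.zeros(d.shape,np.uint8); mask[v[near2][m],u[near2][m]]=1
    n,lab,st,ce=cv2.connectedComponentsWithStats(mask)
    for k in range(1,n):
        if st[k,4]>15: p=onplane(i,*ce[k],.2); print('bright comp',st[k],ce[k].round(1),p.round(4))
    D2=np.array([onplane(i,a,b,.248) for a,b in zip(u[near2],v[near2])]); rr=np.hypot(*(D2[:,:2]-k0).T)
    m=(B>70)&(rr<.027)&(P[near2][:,2]>.235)
    mask=np.zeros(d.shape,np.uint8); mask[v[near2][m],u[near2][m]]=1
    Q=D2[m]
    if len(Q)>4:
        l=cv2.fitLine(Q[:,:2].astype(np.float32),cv2.DIST_HUBER,0,1e-5,1e-5).ravel(); t=(Q[:,:2]-l[2:])@l[:2]
        print('line',len(Q),'ends',(l[2:]+l[:2]*t.min()).round(4),(l[2:]+l[:2]*t.max()).round(4),'ang',np.degrees(np.arctan2(l[1],l[0])).round(1))
E
python3 - <<'E'
from m import *
meas('w1')
import cv2
im=cv2.imread('pics/w1.png')[80:260,150:330]; cv2.imwrite('pics/w1c.png',cv2.resize(im,None,fx=3.3,fy=3.3,interpolation=cv2.INTER_CUBIC))
E
```

```text
knob circ [0.4826 0.0807] 0.026 mean [0.4815 0.0808 0.2452]
tab 306 [0.5619 0.0413 0.2342] ((563.1587524414062, 40.94026565551758), (18.479930877685547, 19.962976455688477), 63.714195251464844)
bright comp [215 109   5   7  18] [217.2 111.9] [0.432  0.0476 0.2   ]
bright comp [293 157  17   8  92] [301.1 160.4] [0.5037 0.1243 0.2   ]
bright comp [236 192  28  13 253] [249.  198.5] [0.5339 0.0574 0.2   ]
line 104 ends [0.4622 0.0918] [0.4807 0.082 ] ang -28.0
```

View pics/w1c.png

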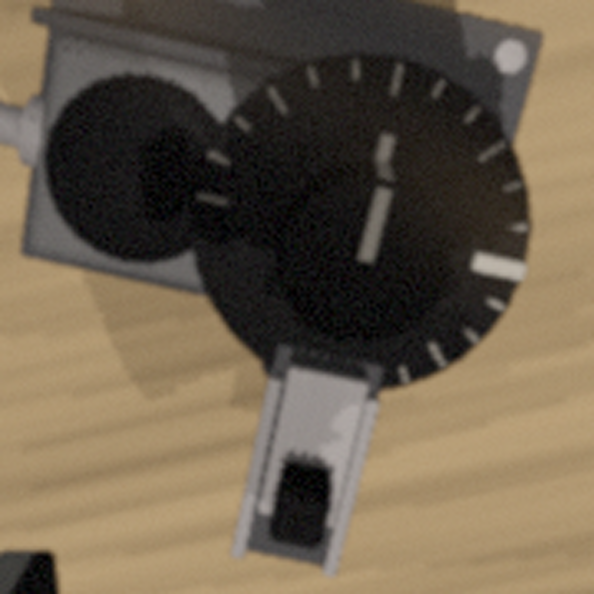

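Emit:
carry_out:
  series:
    - [1,[0.02,0.01,0.003],0]
    - [1,[0.05,0.019,0.005],0]
    - [1,[0.08,0.019,0.005],0]
    - [1,[0.11,0.019,0.005],0]
    - [1,[0.13,0.019,0.005],0]
    - [1,[0.145,0.019,0.005],0]
    - [1,[0.155,0.019,0.005],0]
    - [1,[0.165,0.019,0.005],0]
    - [1,[0.165,0.019,0.005],0]
    - [1,[0.165,0.019,0.005],0]

```text
time: 4.95
ee_pos: [0.4838, 0.0792, 0.2166]
eef_rot: [0.555, -0.438, 0.555, 0.438]
force: [-0.4, 0.2, 0.6]
finger_gap: 0.0854
```

```bash
python3 - <<'E'
from h import *
import m
s=monitor.get_state(); print(s['time'],s['ee_pos'],s['force'])
snap('wrist','w2.png'); snap('side','s2.png'); m.meas('w2')
E
```

```text
4.95 [0.48379731 0.07917577 0.21661032] [-0.3899909   0.24457933  0.64179436]
knob circ [0.4821 0.0811] 0.026 mean [0.4792 0.0817 0.245 ]
tab 345 [0.4731 0.0731 0.2383] ((482.9920959472656, 78.62776184082031), (112.66261291503906, 22.86313247680664), 76.49613189697266)
bright comp [252 137   3  10  23] [253.3 141. ] [0.4293 0.0915 0.2   ]
bright comp [275 139   6  17  45] [277.5 147. ] [0.4355 0.1034 0.2   ]
bright comp [227 142   5   9  23] [228.9 146. ] [0.4288 0.0781 0.2   ]
bright comp [178 149  14  15  98] [184.6 156.6] [0.4288 0.0533 0.2   ]
bright comp [298 148   7  10  27] [301.3 152.3] [0.4413 0.1153 0.2   ]
bright comp [204 152   6   9  22] [206.5 155.8] [0.4312 0.0649 0.2   ]
bright comp [317 163   8   8  22] [320.5 166.5] [0.4515 0.1241 0.2   ]
bright comp [324 182  16   9  40] [331.4 186.1] [0.4641 0.1282 0.2   ]
bright comp [172 187   9   7  30] [176.1 190.1] [0.446  0.0428 0.2   ]
bright comp [339 203   9   4  21] [343.  204.4] [0.4766 0.1329 0.2   ]
bright comp [151 234  15  10  96] [158.6 238.3] [0.4723 0.0233 0.2   ]
bright comp [319 241  26  14 228] [331.1 247.3] [0.5023 0.122  0.2   ]
bright comp [327 262  13   6  34] [332.1 264.5] [0.5142 0.1208 0.2   ]
bright comp [314 276   8   8  33] [317.2 279.4] [0.5226 0.1101 0.2   ]
bright comp [207 297  27  21 125] [216.3 309.2] [0.5295 0.0428 0.2   ]
line 573 ends [0.4616 0.0913] [0.5021 0.0727] ang -24.7
```

View pics/w2.png

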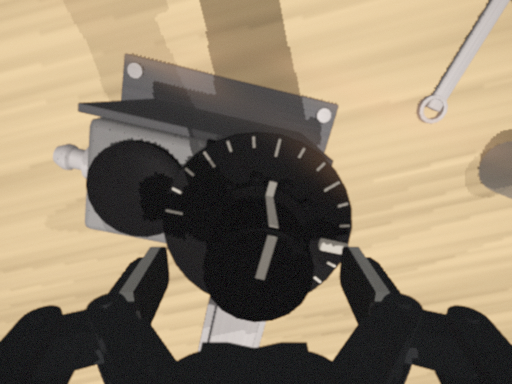

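Centred, with the fingers to either side of the grip and the line at (268,258) clear of the pads. Closing now.

Emit:
carry_out:
  series:
    - [1,[0,0.002,0.001],0]
    - [-1,[0,0.002,0.001],0]
    - [-1,[0,0.002,0.001],0]
    - [-1,[0,0.002,0.001],0]
    - [-1,[0,0.002,0.001],0]
    - [-1,[0,0.002,0.001],0]
    - [-1,[0,0.002,0.001],0]
    - [-1,[0,0.002,0.001],0]
    - [-1,[0,0.002,0.001],0]
    - [-1,[0,0.002,0.001],0]

```text
time: 6.05
ee_pos: [0.482, 0.0814, 0.217]
eef_rot: [0.555, -0.438, 0.554, 0.439]
force: [-0.8, 1.3, 5.8]
finger_gap: 0.0486
```

Gripped with a 48.6 mm gap, which suits the 50 mm fluted grip. Turning clockwise.

Emit:
carry_out:
  series:
    - [-1,[0,0,0],0.12]
    - [-1,[0,0,0],0.24]
    - [-1,[0,0,0],0.36]
    - [-1,[0,0,0],0.48]
    - [-1,[0,0,0],0.6]
    - [-1,[0,0,0],0.72]
    - [-1,[0,0,0],0.84]
    - [-1,[0,0,0],0.9]
    - [-1,[0,0,0],0.9]
    - [-1,[0,0,0],0.9]

```text
time: 7.05
ee_pos: [0.4825, 0.082, 0.217]
eef_rot: [0.691, -0.153, 0.689, 0.154]
force: [-0.5, 2.9, 4.7]
finger_gap: 0.0487
```

```bash
python3 - <<'E'
from h import *
s=monitor.get_state(); print(s['time'],s['ee_pos'],s['force'],s['ft_torque'],s['joint_positions'].round(2)); R=R_of(s); print(np.degrees(np.arctan2(R[1,2],R[0,2])))
snap('wrist','w3.png')
E
```

```text
7.05 [0.4825293  0.08202489 0.21703209] [-0.45430625  2.88503851  4.66861104] [0.53570355 0.13130301 0.02120496] [-0.6   0.47  0.54  1.98 -0.34  0.78  0.57]
25.088460824059663
```

View pics/w3.png

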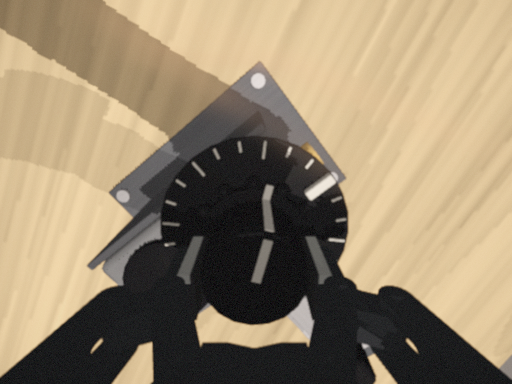

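The knob turned with the tool: line from (258,283) to (268,240), set mark at (321,187), still to the right of it.

```bash
cat >> m.py <<'E'
def ang(f,line,marks,skirt=None,ax=(0.4824,0.081)):
    im,d,i=load(f); A=[onplane(i,*p,.248)[:2] for p in line]; m=onplane(i,*marks,.2)[:2]
    dl=A[1]-A[0]; dm=m-ax; a=np.degrees(np.arctan2(dl[1],dl[0])); b=np.degrees(np.arctan2(dm[1],dm[0]))
    print('base',A[0].round(4),'tip',A[1].round(4),'line ang',a.round(1),'mark',m.round(4),np.hypot(*dm).round(4),b.round(1),'remaining',(a-b).round(1))
    if skirt is not None:
        for h in (.208,):
            q=onplane(i,*skirt,h)[:2]-ax; print('skirt',np.hypot(*q).round(4),np.degrees(np.arctan2(q[1],q[0])).round(1))
def white(f,seeds,lo=90):
    im,d,i=load(f); g=im.min(2); mk=(g>lo).astype(np.uint8); n,lab,st,ce=cv2.connectedComponentsWithStats(mk)
    for s in seeds:
        k=lab[s[1],s[0]]
        if not k: print(s,'none',g[s[1],s[0]]); continue
        v,u=np.nonzero(lab==k); l=cv2.fitLine(np.stack([u,v],1).astype(np.float32),cv2.DIST_L2,0,.01,.01).ravel(); t=(u-l[2])*l[0]+(v-l[3])*l[1]
        print(s,len(u),'cen',ce[k].round(1),'ends',(l[2:]+l[:2]*t.min()).round(1),(l[2:]+l[:2]*t.max()).round(1))
E
python3 - <<'E'
from m import *
white('w3',[(263,260),(268,208),(321,187)])
ang('w3',[(257.5,283),(268,240)],(321,187),(268,189))
E
```

```text
(263, 260) 393 cen [261.7 260.9] ends [255.3 282. ] [268.  240.1]
(268, 208) 368 cen [267.5 208.1] ends [266.8 185. ] [268.1 231.1]
(321, 187) 125139 cen [261.3 141. ] ends [ -1.7 136.8] [514.7 145. ]
base [0.4831 0.0829] tip [0.4781 0.1037] line ang 103.4 mark [0.5037 0.1246] 0.0485 63.9 remaining 39.5
skirt 0.0328 101.8
```

Emit:
carry_out:
  series:
    - [-1,[0,0,0],0.12]
    - [-1,[0,0,0],0.24]
    - [-1,[0,0,0],0.36]
    - [-1,[0,0,0],0.48]
    - [-1,[0,0,0],0.58]
    - [-1,[0,0,0],0.64]
    - [-1,[0,0,0],0.64]
    - [-1,[0,0,0],0.64]
    - [-1,[0,0,0],0.64]
    - [-1,[0,0,0],0.64]

```text
time: 8.1
ee_pos: [0.4831, 0.0821, 0.217]
eef_rot: [0.704, 0.072, 0.703, -0.07]
force: [2.0, 4.3, 5.9]
finger_gap: 0.0483
```

```bash
python3 - <<'E'
from h import *
s=monitor.get_state(); print(s['time'],s['ee_pos'],s['force'],s['ft_torque'],s['joint_positions'].round(2)); R=R_of(s); print(np.degrees(np.arctan2(R[1,2],R[0,2])))
snap('wrist','w4.png')
import m
m.white('w4',[(263,260),(268,208)])
E
```

```text
8.1 [0.48309137 0.08212365 0.21704249] [1.99662901 4.28485344 5.92577854] [ 1.02223041 -0.25665496 -0.0733703 ] [-0.72  0.51  0.73  1.99 -0.47  0.81  0.07]
-11.56286654919067
(263, 260) 394 cen [261.5 260.9] ends [255.2 282. ] [267.8 240. ]
(268, 208) 369 cen [267.5 206.8] ends [267.2 184. ] [267.9 231.1]
```

View pics/w4.png

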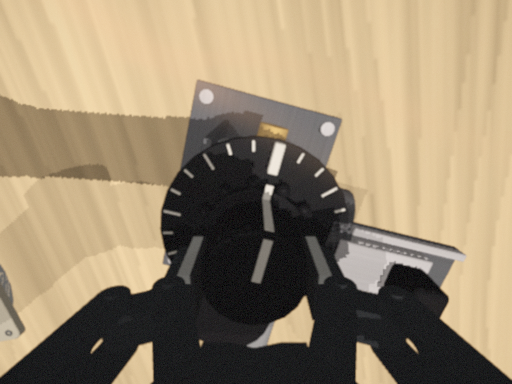

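The line now runs (256,282)→(268,240)→(267,185) and the mark sits at (277,158), nearly in line.

```bash
python3 - <<'E'
from m import *
white('w4',[(277,158)],120)
ang('w4',[(255.2,282),(267.8,240)],(276.5,159),(267.2,187))
im,d,i=load('w4')
# predicted projection of line at knob angle 0 for mark
ax=np.array([.4824,.081])
for a in (60,62,64,66,68):
    u=np.array([np.cos(np.radians(a)),np.sin(np.radians(a))])
    print(a,[w2px(i,np.r_[ax+u*r,h])[0].round(1).tolist() for r,h in((.0,.248),(.024,.248),(.036,.208),(.048,.2))])
cv2.imwrite('pics/w4c.png',cv2.resize(cv2.imread('pics/w4.png')[130:300,180:350],None,fx=3.5,fy=3.5,interpolation=cv2.INTER_CUBIC))
E
```

```text
(277, 158) 387 cen [276.  158.4] ends [271.5 174.4] [280.5 142.4]
base [0.4832 0.0828] tip [0.4925 0.1018] line ang 64.0 mark [0.5039 0.1242] 0.0482 63.6 remaining 0.4
skirt 0.0338 66.3
60 [[254.3, 285.8], [272.4, 239.2], [275.3, 185.1], [281.6, 160.9]]
62 [[254.3, 285.8], [270.5, 238.6], [273.0, 184.4], [278.7, 160.0]]
64 [[254.3, 285.8], [268.6, 238.2], [270.8, 183.8], [275.8, 159.2]]
66 [[254.3, 285.8], [266.6, 237.7], [268.5, 183.3], [272.8, 158.6]]
68 [[254.3, 285.8], [264.6, 237.4], [266.2, 182.9], [269.8, 158.0]]
```

View pics/w4c.png

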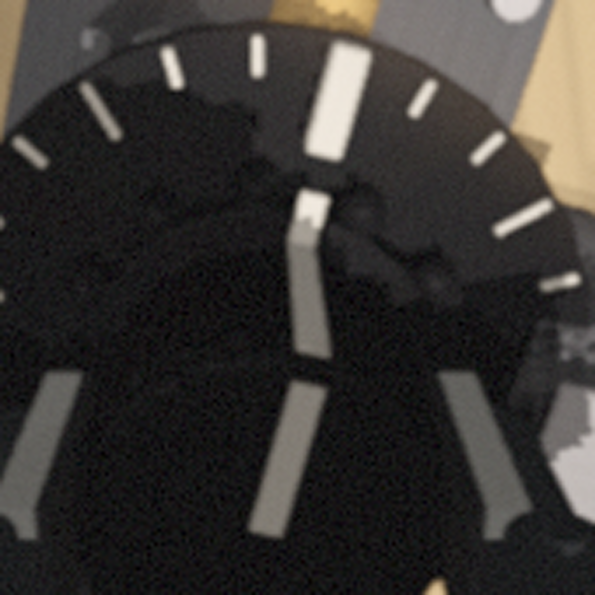

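About 1–1.5° short by the skirt and tip. I'll nudge it, then release and lift.

Emit:
carry_out:
  series:
    - [-1,[0,0,0],0.025]
    - [-1,[0,0,0],0.025]
    - [-1,[0,0,0],0.025]
    - [1,[0,0,0],0.025]
    - [1,[0,0,0],0.025]
    - [1,[0,0,0],0.025]
    - [1,[0,0,0],0.025]
    - [1,[0,0,0],0.025]
    - [1,[-0.03,0,0],0.025]
    - [1,[-0.06,0,0],0.025]

```text
time: 9.15
ee_pos: [0.481, 0.0802, 0.2764]
eef_rot: [0.702, 0.08, 0.703, -0.081]
force: [2.0, 0.7, 0.7]
finger_gap: 0.0854
```

Emit:
carry_out:
  series:
    - [1,[-0.04,0,0],0]
    - [1,[-0.08,0,0],0]
    - [1,[-0.1,0,0],0]
    - [1,[-0.1,0,0],0]
    - [1,[-0.1,0,0],0]
    - [1,[-0.1,0,0],0]
    - [1,[-0.1,0,0],0]
    - [1,[-0.1,0,0],0]
    - [1,[-0.1,0,0],0]
    - [1,[-0.1,0,0],0]

```text
time: 10.15
ee_pos: [0.4817, 0.0805, 0.376]
eef_rot: [0.702, 0.08, 0.703, -0.081]
force: [0.3, -0.8, 0.4]
finger_gap: 0.0852
```

```bash
python3 - <<'E'
from h import *
s=monitor.get_state(); print(s['time'],s['ee_pos'],s['joint_positions'].round(2)); print(R_of(s).round(4).tolist())
snap('wrist','w5.png')
import m
m.meas('w5')
cv2.imwrite('pics/w5c.png',cv2.resize(cv2.imread('pics/w5.png')[60:260,150:370],None,fx=2.9,fy=2.9,interpolation=cv2.INTER_CUBIC))
E
```

```text
10.15 [0.4816891  0.08054795 0.37604423] [-0.86  0.33  0.88  1.75 -0.28  1.19 -0.13]
[[-0.0004, 0.2262, 0.9741], [-0.0003, 0.9741, -0.2262], [-1.0, -0.0004, -0.0004]]
knob circ [0.4815 0.0816] 0.0263 mean [0.4823 0.0828 0.245 ]
tab 358 [0.5629 0.0427 0.2342] ((563.4149780273438, 41.23529052734375), (18.75253677368164, 19.762235641479492), 64.38705444335938)
bright comp [261 116   9  18  99] [265.4 124.7] [0.5037 0.1244 0.2   ]
bright comp [309 163   4   5  18] [310.6 164.8] [0.5427 0.071  0.2   ]
bright comp [295 168  17  29 299] [303.4 180.9] [0.5318 0.0546 0.2   ]
line 112 ends [0.4835 0.0832] [0.4945 0.1043] ang 62.4
```

View pics/w5c.png

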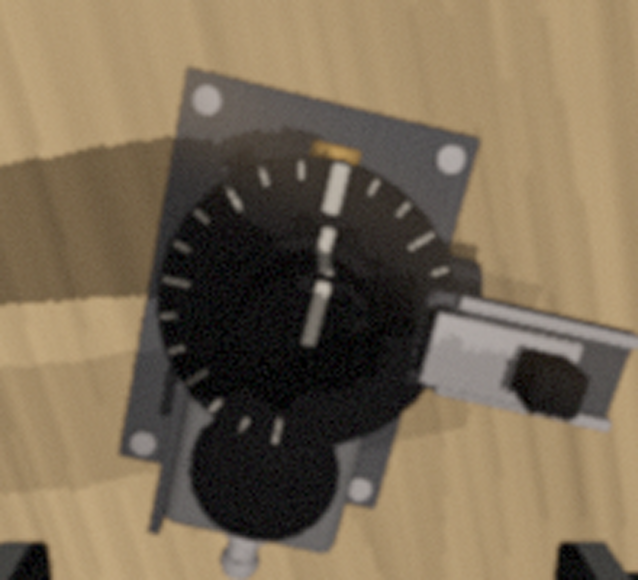

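The line angle is 62.4° and the mark 64°, so they agree within measurement. The tab is at (0.563, 0.041). Moving over it and turning the jaws across the slide.

Emit:
carry_out:
  series:
    - [1,[0,-0.002,0.01],-0.14]
    - [1,[0,-0.004,0.02],-0.28]
    - [1,[0,-0.006,0.03],-0.42]
    - [1,[0,-0.008,0.04],-0.56]
    - [1,[0,-0.01,0.05],-0.7]
    - [1,[0,-0.012,0.06],-0.84]
    - [1,[0,-0.014,0.07],-0.98]
    - [1,[0,-0.016,0.08],-1.12]
    - [1,[0,-0.018,0.088],-1.26]
    - [1,[0,-0.02,0.088],-1.343]

```text
time: 11.2
ee_pos: [0.5638, 0.0406, 0.376]
eef_rot: [0.599, -0.375, 0.599, 0.375]
force: [0.2, 0.3, -0.6]
finger_gap: 0.0853
```

Emit:
carry_out:
  series:
    - [1,[0.03,0,0],0]
    - [1,[0.06,0,0],0]
    - [1,[0.09,0,0],0]
    - [1,[0.11,0,0],0]
    - [1,[0.12,0,0],0]
    - [1,[0.12,0,0],0]
    - [1,[0.12,0,0],0]
    - [1,[0.12,0,0],0]
    - [1,[0.12,0,0],0]
    - [1,[0.12,0,0],0]

```text
time: 12.2
ee_pos: [0.5633, 0.0412, 0.257]
eef_rot: [0.6, -0.374, 0.6, 0.374]
force: [-0.9, 0.0, -0.3]
finger_gap: 0.0855
```

```bash
python3 - <<'E'
from h import *
s=monitor.get_state(); print(s['time'],s['ee_pos'],s['force'],s['joint_positions'].round(2)); R=R_of(s); print(R.round(4).tolist(),np.degrees(np.arctan2(R[1,2],R[0,2])))
snap('wrist','w6.png')
import m
m.meas('w6')
E
```

```text
12.2 [0.56332108 0.0412323  0.25699945] [-0.89523886  0.02715024 -0.28325569] [-0.43  0.51  0.47  1.74 -0.27  0.95  1.26]
[[0.0013, -0.8979, 0.4402], [0.0003, 0.4402, 0.8979], [-1.0, -0.001, 0.0008]] 63.88553532050852
knob circ [0.4828 0.0812] 0.0262 mean [0.4819 0.0815 0.2452]
tab 925 [0.5619 0.0418 0.2343] ((562.9876098632812, 41.31829833984375), (18.30493927001953, 20.190473556518555), 64.56046295166016)
bright comp [308   5  14  15  59] [314.4  12.2] [0.4668 0.1279 0.2   ]
bright comp [325  27  10   7  32] [329.5  30. ] [0.4794 0.1324 0.2   ]
bright comp [332  51  10   5  32] [336.3  52.8] [0.4928 0.1316 0.2   ]
bright comp [317  71  29  11 309] [330.9  76. ] [0.5037 0.1239 0.2   ]
bright comp [328  97  10   5  28] [332.3  98.6] [0.5167 0.1197 0.2   ]
bright comp [168 117  15  13 101] [175.  123.1] [0.4854 0.0214 0.2   ]
bright comp [319 116   9   6  28] [323.2 118.7] [0.5257 0.1098 0.2   ]
bright comp [236 155  39  19 523] [257.6 163.1] [0.5335 0.0583 0.2   ]
line 482 ends [0.4835 0.0827] [0.4943 0.1038] ang 62.8
```

View pics/w6.png

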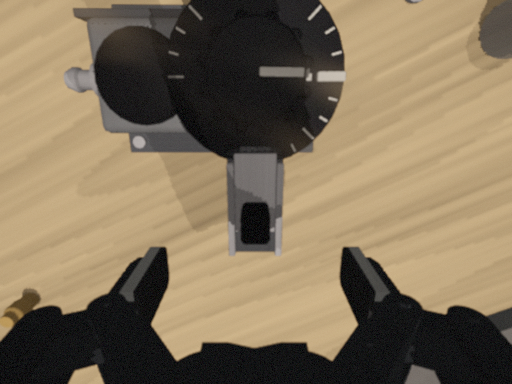

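The jaws straddle the tab at (255,222), and the knob line (260–303,72) points straight at the mark (331,76). Down and close.

Emit:
carry_out:
  series:
    - [1,[0.02,0,0],0]
    - [1,[0.035,0,0],0]
    - [1,[0.043,0,0],0]
    - [1,[0.043,0,0],0]
    - [-1,[0.043,0,0],0]
    - [-1,[0.043,0,0],0]
    - [-1,[0.043,0,0],0]
    - [-1,[0.043,0,0],0]
    - [-1,[0.043,0,0],0]
    - [-1,[0.043,0,0],0]

```text
time: 13.25
ee_pos: [0.5635, 0.0417, 0.2139]
eef_rot: [0.6, -0.374, 0.599, 0.374]
force: [-0.1, 2.1, 3.5]
finger_gap: 0.017
```

Emit:
carry_out:
  series:
    - [-1,[0,0,0],0]
    - [-1,[0,0,0],0]
    - [-1,[0,0.003,0],0]
    - [-1,[0,0.006,0],0]
    - [-1,[0,0.009,0],0]
    - [-1,[0,0.011,0],0]
    - [-1,[0,0.013,0],0]
    - [-1,[0,0.014,0],0]
    - [-1,[0,0.014,0],0]
    - [-1,[0,0.014,0],0]

```text
time: 14.25
ee_pos: [0.551, 0.0477, 0.2138]
eef_rot: [0.601, -0.374, 0.599, 0.374]
force: [3.2, 1.1, 5.5]
finger_gap: 0.0167
```

```bash
python3 - <<'E'
from h import *
s=monitor.get_state(); print(s['time'],s['ee_pos'],s['force'],s['finger_gap'],'tool force',(R_of(s).T@s['force']).round(1))
snap('wrist','w7.png')
E
```

```text
14.25 [0.55102289 0.04772054 0.21383651] [3.2204767  1.12076275 5.48863821] 0.016678623029056906 tool force [-5.5 -2.4  2.4]
```

View pics/w7.png

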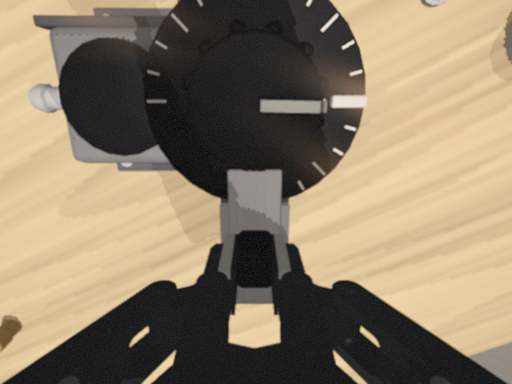

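The slide follows the grip, about 6 mm to go. Pushing home with some overshoot.

Emit:
carry_out:
  series:
    - [-1,[0,0.002,0],0]
    - [-1,[0,0.004,0],0]
    - [-1,[0,0.005,0],0]
    - [-1,[0,0.006,0],0]
    - [-1,[0,0.007,0],0]
    - [-1,[0,0.008,0],0]
    - [-1,[0,0.009,0],0]
    - [-1,[0,0.009,0],0]
    - [-1,[0,0.009,0],0]
    - [-1,[0,0.009,0],0]

```text
time: 15.3
ee_pos: [0.5451, 0.0506, 0.214]
eef_rot: [0.602, -0.376, 0.598, 0.372]
force: [7.4, -0.1, 2.7]
finger_gap: 0.0166
```

```bash
python3 - <<'E'
from h import *
s=monitor.get_state(); print(s['time'],s['ee_pos'],s['force'],s['finger_gap'],'tool force',(R_of(s).T@s['force']).round(1),'dist',np.hypot(*(s['ee_pos'][:2]-[.4824,.081])))
E
```

```text
15.3 [0.54514921 0.05058842 0.21403633] [ 7.42741599 -0.0713689   2.66074226] 0.01661450972822176 tool force [-2.6 -6.7  3.2] dist 0.06973039117729829
```

Probably at the stop. I'll push a little more to confirm.

Emit:
carry_out:
  series:
    - [-1,[0,0.001,0],0]
    - [-1,[0,0.002,0],0]
    - [-1,[0,0.003,0],0]
    - [-1,[0,0.003,0],0]
    - [-1,[0,0.003,0],0]
    - [-1,[0,0.003,0],0]
    - [-1,[0,0.003,0],0]
    - [-1,[0,0.003,0],0]
    - [-1,[0,0.003,0],0]
    - [-1,[0,0.003,0],0]

```text
time: 16.3
ee_pos: [0.545, 0.0506, 0.2143]
eef_rot: [0.603, -0.377, 0.597, 0.371]
force: [12.7, -3.1, -2.4]
finger_gap: 0.0169
```

```bash
python3 - <<'E'
from h import *
s=monitor.get_state(); print(s['time'],s['ee_pos'],s['force'],s['finger_gap'],'tool force',(R_of(s).T@s['force']).round(1),'dist',np.hypot(*(s['ee_pos'][:2]-[.4824,.081])))
snap('wrist','w8.png')
E
```

```text
16.3 [0.54498    0.05063783 0.21425735] [12.68857596 -3.06687628 -2.42509148] 0.016899034797376897 tool force [  2.6 -12.7   2.8] dist 0.06955657451922283
```

View pics/w8.png

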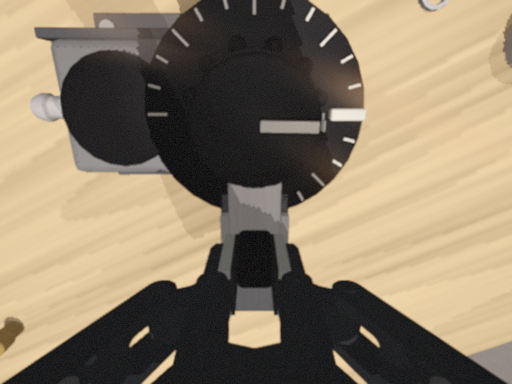

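The force doubled (6.7→12.7 N) with only 0.2 mm of motion, so the lock is at its stop. Next: ease the preload, open and rise.

Emit:
carry_out:
  series:
    - [-1,[0,-0.002,0],0]
    - [-1,[0,-0.004,0],0]
    - [-1,[0,-0.004,0],0]
    - [1,[0,-0.004,0],0]
    - [1,[0,-0.004,0],0]
    - [1,[0,-0.004,0],0]
    - [1,[0,-0.004,0],0]
    - [1,[0,-0.004,0],0]
    - [1,[-0.02,-0.004,0],0]
    - [1,[-0.04,-0.004,0],0]

```text
time: 17.35
ee_pos: [0.5425, 0.0508, 0.2532]
eef_rot: [0.599, -0.374, 0.601, 0.374]
force: [1.0, 0.5, 0.7]
finger_gap: 0.0852
```

Emit:
carry_out:
  series:
    - [1,[-0.04,0,0],0]
    - [1,[-0.08,0,0],0]
    - [1,[-0.11,0,0],0]
    - [1,[-0.12,0,0],0]
    - [1,[-0.12,0,0],0]
    - [1,[-0.12,0,0],0]
    - [1,[-0.12,0,0],0]
    - [1,[-0.12,0,0],0]
    - [1,[-0.12,0,0],0]
    - [1,[-0.12,0,0],0]

```text
time: 18.35
ee_pos: [0.5431, 0.0508, 0.3728]
eef_rot: [0.6, -0.374, 0.6, 0.374]
force: [0.1, -0.1, 0.2]
finger_gap: 0.0851
```

```bash
python3 - <<'E'
from h import *
s=monitor.get_state(); print(s['time'],s['ee_pos'],s['force'])
snap('wrist','w9.png')
import m
m.meas('w9')
cv2.imwrite('pics/w9c.png',cv2.resize(cv2.imread('pics/w9.png')[40:260,150:370],None,fx=2.7,fy=2.7,interpolation=cv2.INTER_CUBIC))
for n in('scene','side'):
    im,d,i=snap(n,n+'9.png')
    for q in ('spanner','bottle','vblock','coupling'):
        for x in models.regions_of(n,q)[:1]:
            P,_,_=cloud(i,d,x['pixels']); print(n,q,round(x['confidence'],2),np.median(P,0).round(3))
E
```

```text
18.35 [0.54305706 0.05084613 0.37280976] [ 0.09775108 -0.12035904  0.21943263]
knob circ [0.4829 0.0814] 0.0264 mean [0.4819 0.0815 0.2452]
tab 363 [0.5443 0.0503 0.2345] ((544.859130859375, 49.594242095947266), (17.79845428466797, 19.530567169189453), 63.900455474853516)
bright comp [293 103  19   6 104] [302.2 105.5] [0.5038 0.1246 0.2   ]
line 131 ends [0.4794 0.0731] [0.4939 0.1046] ang 65.3
scene spanner 0.55 [0.436 0.319 0.005]
scene bottle 0.67 [0.571 0.352 0.097]
scene vblock 0.67 [ 0.443 -0.387  0.027]
scene coupling 0.46 [ 0.623 -0.382  0.039]
side spanner 0.65 [0.404 0.339 0.007]
side bottle 0.78 [0.55  0.357 0.099]
side coupling 0.82 [ 0.608 -0.378  0.036]
```

View pics/w9c.png

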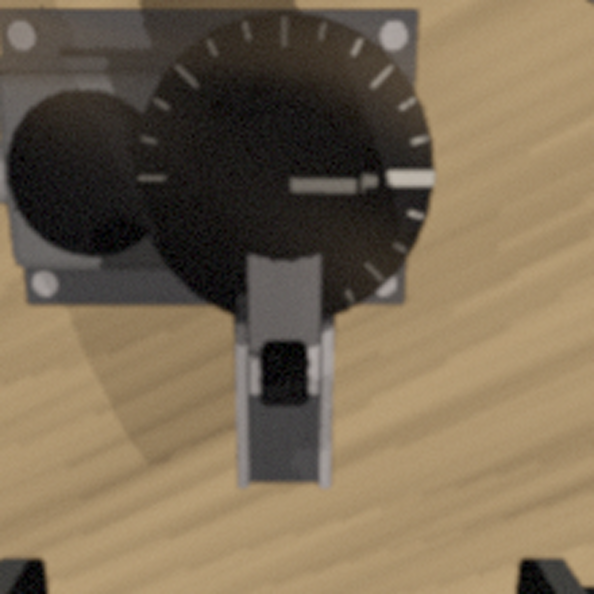

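The tab is 69.8 mm from the axis (70 mm is home), the line points at the mark, and the nose covers the skirt. Handing in.

```bash
python3 -c "
from bench import workorder; print(workorder.hand_in())"
```

```text
the job is handed in; nothing more can be done
None
```

I turned the knob about 1.55 rad (89°) clockwise to the set mark, slid the lock fully home, let go, raised the tool clear and handed the job in at about 19 s.

- **Knob:** after release and before locking, the white line measured 62.4–62.8° and the mark about 64°. With the lock home it pointed at the mark in the close-up. One automatic line fit at that stage gave 65.3°, but it had picked up stray pixels.
- **Lock:** on extra push the force rose from 6.7 to 12.7 N while the tool moved only 0.2 mm, so the lock is against its stop. After release the tab measured 69.8 mm from the knob's axis, against 70 mm for home.
- **Contact:** the wrist force read about zero with the tool raised, so nothing was being touched.
- **Loose things:** the arm never went near them.
    - The bottle, V-block and coupling measured within a few millimetres of where they started.
    - The V-block was only found in one of the two final views.
    - The spanner readings differed from the start by 10–16 mm, in opposite directions in the two views. I put that down to uneven segmentation.

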